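# Close the storage jar and hold it up to the phone for its picture

## Robot

A 6-joint arm with a two-finger parallel gripper is mounted at the origin on the work surface. World frame = base frame: x ahead of the robot, y to its left, z up, the work surface at z = 0. Lengths are in m, angles in rad, forces in N, time in s.
With the tool pointing down it reaches from about 0.35 to 0.85 m from the base axis. Payload 8.1 kg.
Tool frame: the origin (TCP) lies at the very end of the fingers, on their centre line; the grasp point (between the pads) lies 19 mm behind it; z points along the fingers, y is the line along which they close (so a half turn about z gives the same grasp; the last joint's range is limited). The gripper opens to 93 mm and grips with 3 to 60 N. Pads are 15 mm wide; open, the fingers measure 128 mm over their backs; the gripper's body (75 mm by 188 mm) begins 65 mm behind the grasp point.
Start: joints at [1.08, 0.13, 1.488, -0, 1.523, -0.085], TCP at [0.237, 0.551, 0.187] pointing down, gripper open.
Joint ranges: [-2.96, 2.96], [-0.89, 2.26], [0.02, 2.5], [-1.34, 4.48], [0, 2.73], [-2.66, 2.66]. Speed limits (rad/s): [2.39, 2.39, 2.79, 3.14, 3.14, 3.14].

## Interface

Orientations are given as a rotation vector (axis times angle).
In Python, from plant import monitor, eyes, ticket gives the robot as it stands.
- The arm moves only by the tool arm_command, never from a script. Its argument "deltas" is a list that holds one entry, the list of rows, each a list of 6 numbers: the shift along the world's x, y, z in cm, then the turn, a rotation vector about the world's x, y, z in degrees. In form: [[[tx, ty, tz, rx, ry, rz], ...]]. A call has 1 to 12 rows; each row shifts and turns the commanded pose from where the row before left it; what a row does not reach is not made up. A row lasts 1/12 s, in which the tool goes at most 41.7 mm and 7.16 degrees, less where a joint would pass 70% of its speed; a pose out of reach is approached as far as the arm can. A call is refused whole if a number of a shift passes 4.17 or a number of a turn 7.16, either way. A call with a gripper value outside its range is refused whole. "gripper" is the opening, from -1 (shut) to 1 (fully open), set as the call begins (left out, the last holds). The fingers move at their own pace and stop on an object; "squeeze" is the grip in N (left out, the last holds). Time passes only in rows, so rows that do not move let the fingers close. It gives the time, the measured TCP pose, the force, the opening and the grip force at its end, in the units of the state.
- monitor.read_state(): the state, without advancing time (a new reading comes with each control period).
- eyes.read_camera(name): name is "scene" or "top" or "wrist"; returns the picture (400x640x3 uint8, blue, green, red); there is no depth.
- eyes.camera_model(name): a dict with "fx", "fy", "cx", "cy" (pixels), "rvec" (rotation vector, rad) and "tvec" (3), from world to camera coordinates, as OpenCV has them. Camera axes: x right, y down, z forward; pixel columns grow to the right and rows downward; lengths in m; the calibration is good to about 2 mm. A picture is of the moment at which its call begins: read the wrist's pose just before it. camera_model takes no time and is no camera call; for the wrist camera it gives the pose at the moment of the call.
- ticket.close_job(): hands the job in; it is judged then, once.
The state is a dict: "t": time; "q": joint angles; "dq": joint speeds; "joint_torque": joint torques, N m; "tool_pos": TCP position; "orientation": TCP orientation; "force": force on the tool from outside, world axes, zero at the start; "wrist_torque": the same for the moment, N m; "opening": finger opening in m; "gripper_force": force on a finger pad.
Only numpy, scipy, OpenCV 4.12 (cv2) and the standard library are available. Lean on these libraries where they do the work, as an engineer would, in place of code of your own. Each camera call takes 0.05 s, during which the arm holds its last target. There are 200 camera calls.

## Task

Put the wooden lid on the white jar while the jar stands on the counter and let go of the lid, then grip the closed jar and hold it up for its picture: upright, its dark label squarely facing the phone's camera lens, level with the lens, straight in front of it and 20 cm from it. Finish while still holding the jar there in the air, lid on and still: do not put it down or let go. Do not bump the phone or its stand, and leave the flower pot, tumbler and bowl where they are.

Things in the scene. Friction and masses are not known exactly. Their poses are not given: they have to be found in the camera images.
- jar: White round ceramic jar, loose, open, upright, 0.2 to 0.4 kg: outside diameter 62 mm, height 90, wall 5 (mouth 52 mm). On one side a dark flat label plate, 40 wide, 34 high, 1.5 mm proud. Origin: centre of the underside; z up, +x out through the label. Grip it across its diameter from above, lid on or off, with the fingers left and right of the label (its +y and -y sides).
- label (a point): Middle of the front face of the jar's label: 32.5 mm from the jar's axis, 45 mm above its underside; axes as the jar's (+x out of the label).
- lid: Wooden lid, loose, 60 g, lying knob up. From below: plug 47 mm in diameter (41 at its foot), 10 high; disc 62 in diameter, 8 thick; dark knob 22 in diameter, 18 high. Origin: centre of the plug's underside; z up. Seated, its disc lies loosely on the jar's rim: lid origin 80 mm above the jar's origin, knob top 116 mm above the jar's underside. Any turn about z is good.
- lens (a point): Front of the black lens on the back of the upright blue phone (75 mm wide, 150 high), which looks towards the robot. Mid-width, 25 mm below the phone's top edge, 145 to 195 mm above the counter (varies). The lens looks along its own -x; z up. When the label faces it squarely, the jar's axes are parallel to the lens's axes.
- stand: Telescopic phone stand, fixed to the counter: dark steel disc 100 mm in diameter, 12 mm thick, with a post that carries the phone, whose top edge is 25 mm above the lens. Origin: centre of its underside; same axes as the lens, which is 20 mm to its -x side.
- pot: Bystander: small terracotta flower pot with a green succulent, 76 mm in diameter, 84 mm high with the leaves. Origin: centre of its underside.
- tumbler: Bystander: green drinking glass, 72 mm in diameter, 88 mm high. Origin: centre of its underside.
- bowl: Bystander: small blue bowl, 90 mm in diameter, 42 mm high. Origin: centre of its underside.
There are look-alikes about, which are no part of the job. There is more than one size of the lid; the one meant has the size given above. What is shaped like the jar but purple is not meant.

How it is judged:
On the way, in this order (a step that is already met when the one before it is completed fails the run):
1. the lid sits on the jar, let go, while the jar stands on the counter (z of lid in the frame of jar between 0.076 and 0.084 m and x of lid in the frame of jar between -0.006 and 0.006 m and y of lid in the frame of jar between -0.006 and 0.006 m and angle between the z axis of lid and the z axis of jar, either way round below 0.1 rad and z of jar in the frame of lid below 0 m and height (world z) of jar below 0.006 m and angle between jar's own z axis and vertical below 0.08 rad and contact force between the fingers and lid below 0.3 N), for 0.2 s.
2. the closed jar is lifted in the gripper (z of lid in the frame of jar between 0.076 and 0.084 m and x of lid in the frame of jar between -0.006 and 0.006 m and y of lid in the frame of jar between -0.006 and 0.006 m and angle between the z axis of lid and the z axis of jar, either way round below 0.1 rad and z of jar in the frame of lid below 0 m and contact force between the fingers and jar above 1 N and height (world z) of jar above 0.04 m), for 0.1 s.
At the end, for the whole second after the job is handed in: Jar held still in the air by the fingers alone, lid seated (6 mm sideways, 4 mm in height), upright within 0.12 rad, label facing the lens within 0.2 rad, its middle 200 mm in front of the lens within 25 mm and within 20 mm of the lens's axis sideways and in height (z of lid in the frame of jar between 0.076 and 0.084 m and x of lid in the frame of jar between -0.006 and 0.006 m and y of lid in the frame of jar between -0.006 and 0.006 m and angle between the z axis of lid and the z axis of jar, either way round below 0.1 rad and z of jar in the frame of lid below 0 m and contact force between the fingers and jar above 1 N and x of label in the frame of lens between -0.225 and -0.175 m and y of label in the frame of lens between -0.02 and 0.02 m and z of label in the frame of lens between -0.02 and 0.02 m and angle between the x axis of jar and the x axis of lens, either way round below 0.2 rad and x of lens in the frame of jar above 0.1 m and angle between jar's own z axis and vertical below 0.12 rad and height (world z) of jar above 0.06 m and linear speed of jar below 0.03 m/s and angular speed of jar below 0.2 rad/s and contact force between jar and pot below 0.3 N and contact force between jar and tumbler below 0.3 N and contact force between jar and bowl below 0.3 N); the arm keeps its last pose, push and grip.
It fails at once if the phone or its stand is bumped (contact force between stand and anything else above 2 N).
It fails at once if the pot, tumbler or bowl is moved by more than 25 mm (distance of any of pot, tumbler, bowl from where it was at the start of the episode above 0.025 m).
It also fails if it takes over 64 s, if anything falls off the work surface, if the arm or the gripper's body presses on something with over 40 N, if the wrist force passes 120 N, or if a joint passes its speed limit or range.

## Working session

There is one attempt and no reset: what is moved stays moved. The work goes in short steps, Python scripts to look and compute and a tool call to move; the robot and the scene stay as the last step left them, time stands still between calls to the robot, and variables do not carry over. Pictures are saved under pics/ and viewed, at most 10 in all, crops included, and the job is handed in when it is done.

Besides the shell and the picture viewer there is one more tool, called after "Emit:" as name([rows], argument=value, ...), one row to a line, values as JSON. arm_command: Moves the arm, as the interface text tells. Its arguments: {"type":"object","properties":{"deltas":{"type":"array"},"gripper":{"type":"number"},"squeeze":{"type":"number"}},"required":["deltas"]}

```bash
mkdir -p pics; ls
cat > h.py <<'E'
import numpy as np, cv2
from plant import monitor, eyes, ticket
def snap(n,f):
    m=eyes.camera_model(n); im=np.array(eyes.read_camera(n)); cv2.imwrite('pics/'+f+'.png',im); return im,m
def ray(m,uv):
    R=cv2.Rodrigues(np.array(m['rvec'],float))[0]; t=np.array(m['tvec'],float).ravel()
    d=R.T@np.array([(uv[0]-m['cx'])/m['fx'],(uv[1]-m['cy'])/m['fy'],1.]); return -R.T@t,d
def onz(m,uv,z):
    c,d=ray(m,uv); return c+d*(z-c[2])/d[2]
def proj(m,P):
    K=np.array([[m['fx'],0,m['cx']],[0,m['fy'],m['cy']],[0,0,1.]])
    return cv2.projectPoints(np.array(P,float).reshape(-1,1,3),np.array(m['rvec'],float),np.array(m['tvec'],float),K,None)[0].reshape(-1,2)
def meet(rs):
    A=np.zeros((3,3));b=np.zeros(3)
    for c,d in rs:
        d=d/np.linalg.norm(d);M=np.eye(3)-np.outer(d,d);A+=M;b+=M@c
    return np.linalg.solve(A,b)
E
python3 - <<'E'
from h import *
for n in ('scene','top'):
    im,m=snap(n,n+'0'); print(n,m, ray(m,(m['cx'],m['cy'])))
print(monitor.read_state())
E
```

```text
pics
scene {'fx': 368.22619014042436, 'fy': 368.22619014042436, 'cx': 313.9272612584187, 'cy': 200.62558242602273, 'rvec': array([ 2.11672716,  1.45986388, -0.50401029]), 'tvec': array([-0.21734718, -0.39758197,  1.45681363])} (array([ 1.1992913 , -0.20547288,  0.92037951]), array([-0.56761053,  0.2022306 , -0.79807335]))
top {'fx': 433.08829086587207, 'fy': 433.08829086587207, 'cx': 314.4538462968791, 'cy': 197.91497807098335, 'rvec': array([ 2.14473163, -2.13503006,  0.2282544 ]), 'tvec': array([-0.02288939,  0.60127878,  1.17726039])} (array([0.37836485, 0.01709474, 1.2667083 ]), array([ 0.18095075, -0.03023092, -0.98302742]))
{'t': 0.1, 'q': array([ 1.07959979e+00,  1.31067432e-01,  1.48914153e+00, -2.39778453e-05,
        1.52298272e+00, -8.54107679e-02]), 'dq': array([ 8.83099936e-05, -1.93491296e-03, -3.98680509e-03, -1.04940968e-03,
       -9.12659460e-04, -3.49072672e-04]), 'joint_torque': array([ 7.09808046e-04, -5.61334062e+01, -4.93099988e+01,  7.70000531e-02,
        2.89612496e-02, -6.58764861e-05]), 'tool_pos': array([0.23658112, 0.55079587, 0.1856191 ]), 'orientation': array([-6.32953631e-01, -3.07672815e+00,  2.41844383e-03]), 'force': array([-0.92484766,  0.77563158, -0.72609778]), 'wrist_torque': array([-0.00895724, -0.02180646,  0.03226963]), 'gripper_force': 0.0, 'opening': 0.09313575644636651}
```

View pics/scene0.png

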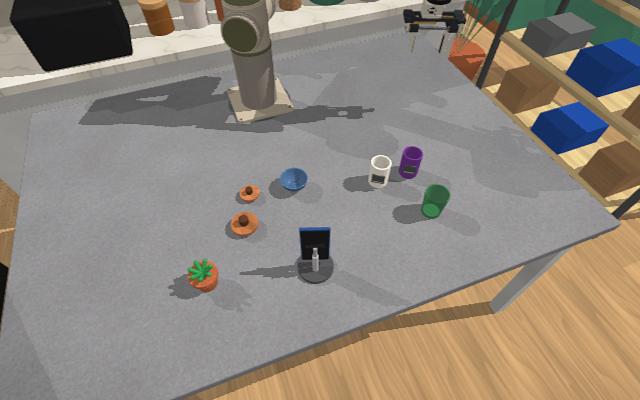

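View pics/top0.png

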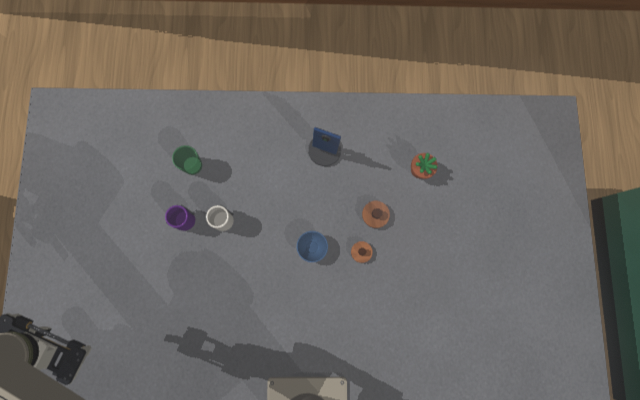

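The scene view shows the jar at (379,171) with its dark label at (378,179), purple look-alike at (411,162), two lids at (249,193) and (244,224), the bowl (293,179), phone (315,245), tumbler (434,200) and pot (203,275). In the top view: jar (218,217), lids (376,213) and (362,252), phone (326,140).

```bash
cat > m1.py <<'E'
from h import *
T=cv2.imread('pics/top0.png');mt=eyes.camera_model('top');S=cv2.imread('pics/scene0.png');ms=eyes.camera_model('scene')
h=cv2.cvtColor(T,cv2.COLOR_BGR2HSV)
def blobs(mask,box):
    k=np.zeros_like(mask);x0,y0,x1,y1=box;k[y0:y1,x0:x1]=mask[y0:y1,x0:x1]
    return sorted(cv2.findContours(k,cv2.RETR_EXTERNAL,cv2.CHAIN_APPROX_NONE)[0],key=cv2.contourArea)[::-1]
org=cv2.inRange(h,(3,90,60),(18,255,255))
for n,b in (('lidA',(355,190,400,235)),('lidB',(345,236,380,270)),('pot',(400,140,445,190))):
    c=blobs(org,b)[0];P=np.array([onz(mt,p[0],0.018)[:2] for p in c],np.float32);(x,y),r=cv2.minEnclosingCircle(P)
    print(n,cv2.minEnclosingCircle(c),'world',x,y,'diam',2*r)
wh=cv2.inRange(h,(0,0,125),(180,70,255))
c=blobs(wh,(195,195,240,240))[0];P=np.array([onz(mt,p[0],0.09)[:2] for p in c],np.float32);print('jar',cv2.minEnclosingCircle(c),cv2.minEnclosingCircle(P),cv2.fitEllipse(P))
for n,lo,hi,b,z in (('purple',(125,60,30),(160,255,255),(155,190,200,240),.09),('tumbler',(40,60,30),(85,255,255),(165,140,210,185),.088),('bowl',(100,80,40),(125,255,255),(290,225,335,270),.042)):
    c=blobs(cv2.inRange(h,lo,hi),b)[0];P=np.array([onz(mt,p[0],z)[:2] for p in c],np.float32);print(n,cv2.minEnclosingCircle(P))
c=blobs(cv2.inRange(h,(100,80,30),(125,255,255)),(300,115,350,165))[0];print('phone',cv2.boxPoints(cv2.minAreaRect(c)))
def up(I,x,y,w,hh,f): return cv2.resize(I[y:y+hh,x:x+w],None,fx=f,fy=f,interpolation=cv2.INTER_CUBIC)
A=np.hstack([up(T,290,110,60,60,6),up(T,190,190,60,60,6)]);B=np.hstack([up(S,285,220,60,60,6),up(S,350,140,60,60,6)])
cv2.imwrite('pics/crop1.png',cv2.resize(np.vstack([A,B]),(600,600)))
E
python3 m1.py
```

```text
lidA ((375.31817626953125, 214.31817626953125), 13.518537521362305) world 0.5617854595184326 -0.19970788061618805 diam 0.07930570840835571
lidB ((361.27630615234375, 251.6842041015625), 10.638535499572754) world 0.451882928609848 -0.1562831699848175 diam 0.06110093742609024
pot ((423.3253479003906, 166.13397216796875), 13.251250267028809) world 0.7080529928207397 -0.34665265679359436 diam 0.08135491609573364
jar ((218.0, 218.0), 13.601571083068848) ((0.5375620126724243, 0.24353449046611786), 0.03787364065647125) ((0.5403368473052979, 0.24497230350971222), (0.05852358043193817, 0.07073215395212173), 127.58796691894531)
purple ((0.5368388295173645, 0.3473007380962372), 0.04209023714065552)
tumbler ((0.7017556428909302, 0.33531123399734497), 0.04512564465403557)
bowl ((0.4660552740097046, -0.013512909412384033), 0.04348571226000786)
phone [[308.59998 144.20001]
 [314.3     127.1    ]
 [340.7     135.9    ]
 [335.      153.     ]]
```

View pics/crop1.png

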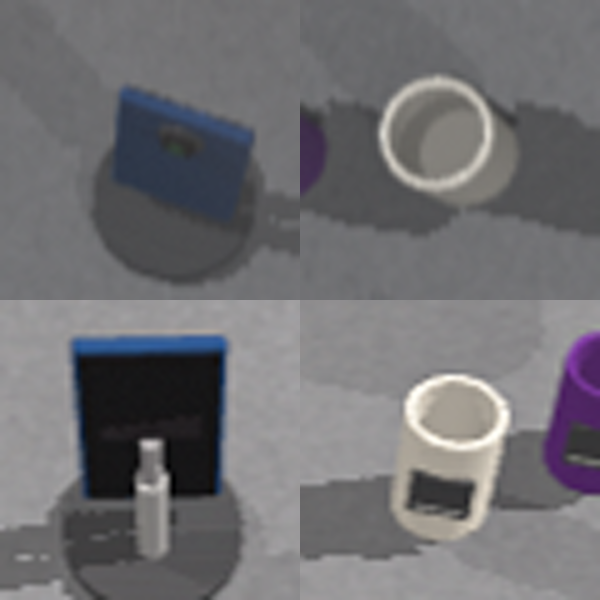

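Crop: the jar's rim is centred at top px (217.2,216.4), its label at scene px (378,179). The phone's back top edge is at top px (314,129.8)–(340.4,138.4) and scene px (330.4,227.6)–(299.6,228.2), with the lens at top px (326,138). Lid B is the 62 mm one.

```bash
cat > m2.py <<'E'
from h import *
mt=eyes.camera_model('top');ms=eyes.camera_model('scene')
L=meet([ray(mt,(314.,129.8)),ray(ms,(330.4,227.6))]);R=meet([ray(mt,(340.4,138.4)),ray(ms,(299.6,228.2))])
print('phone L,R',L,R,np.linalg.norm(L-R))
for a,b,c,d,P in ((314.,129.8,330.4,227.6,L),(340.4,138.4,299.6,228.2,R)): print(proj(mt,P),proj(ms,P))
v=(L-R)[:2];ax=np.array([v[1],-v[0]]);ax/=np.linalg.norm(ax);print('lens +x yaw deg',np.degrees(np.arctan2(ax[1],ax[0])))
zt=(L[2]+R[2])/2;l=onz(mt,(326,138),zt-.025);print('lens from ray',l,'mid',(L+R)/2)
j=onz(mt,(217.2,216.4),.09);print('jar',j)
T=cv2.imread('pics/top0.png');S=cv2.imread('pics/scene0.png')
g=cv2.cvtColor(S,cv2.COLOR_BGR2GRAY);m=(g<90).astype(np.uint8);m[:, :364]=0;m[:,390:]=0;m[:170]=0;m[188:]=0
c=max(cv2.findContours(m,0,1)[0],key=cv2.contourArea);M=cv2.moments(c);p=(M['m10']/M['m00'],M['m01']/M['m00']);print(p,cv2.contourArea(c),cv2.minAreaRect(c))
for q in (p,(378,179)):
    lab=onz(ms,q,.045);d=lab[:2]-j[:2];print('label',lab,'r',np.linalg.norm(d),'yaw',np.degrees(np.arctan2(d[1],d[0])))
print('scene-jar top rim',onz(ms,(350+(457-300)/5,140+112/5),.09))
# stand disc, lid check from scene
print('lidB scene disc', onz(ms,(249,193.5),.018), 'disc stand from scene',onz(ms,(285+150/6*1.2,220+(535-300)/5),.012),'top',onz(mt,(290+178/5,110+198/5),.012))
E
python3 m2.py
```

```text
phone L,R [ 0.76146108 -0.01216646  0.17966535] [ 0.73785586 -0.08150242  0.18157501] 0.07326887783778879
[[312.9876511  129.45745756]] [[329.22853401 227.71268078]]
[[339.43974664 138.13455658]] [[298.50622319 228.28853342]]
lens +x yaw deg -18.800983748033715
lens from ray [ 0.74639887 -0.04775787  0.15562018] mid [ 0.74965847 -0.04683444  0.18062018]
jar [0.54181993 0.24579016 0.09      ]
(377.60416666666663, 178.26785714285714) 56.0 ((377.58233642578125, 178.62940979003906), (12.039641380310059, 7.0502400398254395), 12.52880573272705)
label [0.56648377 0.23191793 0.045     ] r 0.0282974144695482 yaw -29.35569144177169
label [0.56961247 0.23172255 0.045     ] r 0.031150003325308828 yaw -26.846943236141062
scene-jar top rim [0.54596725 0.2487645  0.09      ]
lidB scene disc [ 0.45826299 -0.15630628  0.018     ] disc stand from scene [ 0.76611557 -0.05206757  0.012     ] top [ 0.75750938 -0.05482062  0.012     ]
```

Emit:
arm_command([
  [[2.2,-2.75,0.95,0,0,0],[2.2,-2.75,0.95,0,0,0],[2.2,-2.75,0.95,0,0,0],[2.2,-2.75,0.95,0,0,0],[2.2,-2.75,0.95,0,0,0],[2.2,-2.75,0.95,0,0,0],[2.2,-2.75,0.95,0,0,0],[2.2,-2.75,0.95,0,0,0],[2.2,-2.75,0.95,0,0,0],[2.2,-2.75,0.95,0,0,0],[2.2,-2.75,0.95,0,0,0],[0,0,0,0,0,0]],
], gripper=1)

```text
t: 1.1
tool_pos: [0.4825, 0.2442, 0.2926]
orientation: [0.64, 3.072, -0.001]
force: [-0.2, -0.7, 0.1]
opening: 0.0931
gripper_force: 0.0
```

Run:
```python
from h import *
im,m=snap('wrist','w1');print(m);c,d=ray(m,(m['cx'],m['cy']));print(c,d);print(monitor.read_state()['tool_pos'])
print(proj(m,[[.542,.246,.09],[.568,.232,.045],[.537,.347,.09],[.745,-.047,.156]]))
```

```text
{'fx': 283.35022011376225, 'fy': 283.35022011376225, 'cx': 322.5018466880835, 'cy': 200.5133140907296, 'rvec': array([-2.45139907, -1.60507623, -0.19682942]), 'tvec': array([-0.41779589, -0.38912621,  0.40869352])}
[0.42243234 0.27176406 0.49061005] [ 0.221912   -0.09731744 -0.97019811]
[0.48076813 0.24634685 0.29164175]
[[339.04577429 213.57147989]
 [335.79283975 222.82919446]
 [402.58139406 183.53511268]
 [214.39329976 418.98800545]]
```

View pics/w1.png

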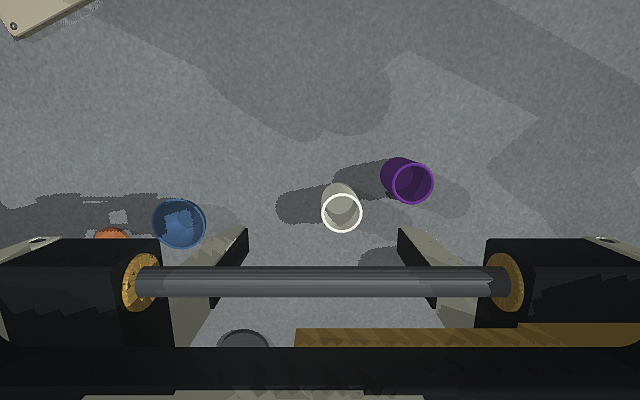

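Wrist view: the jar's rim is centred at about (342,212), the purple jar at (408,183), the bowl at (179,223), and the edge of the lid at (111,233).

Emit:
arm_command([
  [[-0.7,-3.6,-0.4,0,0,0],[-0.7,-3.6,-0.4,0,0,0],[-0.7,-3.6,-0.4,0,0,0],[-0.7,-3.6,-0.4,0,0,0],[-0.7,-3.6,-0.4,0,0,0],[-0.7,-3.6,-0.4,0,0,0],[-0.7,-3.6,-0.4,0,0,0],[-0.7,-3.6,-0.4,0,0,0],[-0.7,-3.6,-0.4,0,0,0],[-0.7,-3.6,-0.4,0,0,0],[-0.7,-3.6,-0.4,0,0,0],[0,0,0,0,0,0]],
])

```text
t: 2.15
tool_pos: [0.3998, -0.1512, 0.2453]
orientation: [-0.64, -3.073, 0.002]
force: [0.3, -0.2, 0.5]
opening: 0.0931
gripper_force: 0.0
```

```bash
cat > m3.py <<'E'
from h import *
im,m=snap('wrist','w2');s=monitor.read_state();print(s['tool_pos'],s['orientation'],m['rvec'],m['tvec'])
print(proj(m,[[.455,-.156,.018],[.455,-.156,.036]]))
h=cv2.cvtColor(im,cv2.COLOR_BGR2HSV)
cs=cv2.findContours(cv2.inRange(h,(3,90,60),(18,255,255)),0,1)[0]
for c in cs:
    if cv2.contourArea(c)>200:
        P=np.array([onz(m,p[0],.018)[:2] for p in c],np.float32);print(cv2.minEnclosingCircle(c),cv2.minEnclosingCircle(P),cv2.contourArea(c))
E
python3 m3.py
```

```text
[ 0.40058282 -0.14876604  0.24572237] [-6.39640334e-01 -3.07361765e+00 -5.98541312e-04] [-2.45413418 -1.60818239 -0.1903902 ] [-0.02166272 -0.45681367  0.34534881]
[[333.43003138 209.02018607]
 [333.85241301 212.22263853]]
((336.0, 264.5), 21.00605010986328) ((0.5433331727981567, -0.18895143270492554), 0.03448314219713211) 356.5
((333.7924499511719, 206.78302001953125), 19.794221878051758) ((0.4519948959350586, -0.15392324328422546), 0.03120940737426281) 1142.5
```

View pics/w2.png

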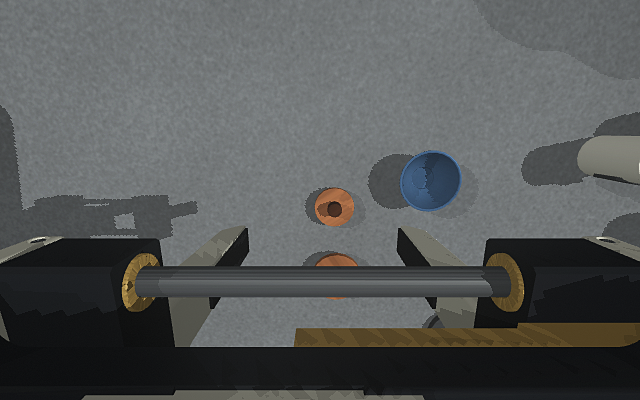

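Wrist view: the 62 mm lid sits at (334,207) with its knob at (334.5,209.5), clear of the bowl at (430,181), so I descend over it.

Emit:
arm_command([
  [[0.85,-0.1,-2.5,0,0,0],[0.85,-0.1,-2.5,0,0,0],[0.85,-0.1,-2.5,0,0,0],[0.85,-0.1,-2.5,0,0,0],[0.85,-0.1,-2.5,0,0,0],[0.85,-0.1,-2.5,0,0,0],[0,0,-1.5,0,0,0],[0,0,-1,0,0,0],[0,0,0,0,0,0],[0,0,0,0,0,0]],
])

```text
t: 3.03
tool_pos: [0.4528, -0.152, 0.072]
orientation: [-0.631, -3.077, -0.001]
force: [0.7, -0.2, 0.0]
opening: 0.0929
gripper_force: 0.0
```

Run:
```python
from h import *
P=[]
for i in range(5):
    P.append(monitor.read_state()['tool_pos']); im,m=snap('wrist','w3')
print(np.array(P))
h=cv2.cvtColor(im,cv2.COLOR_BGR2HSV)
for c in cv2.findContours(cv2.inRange(h,(3,90,60),(18,255,255)),0,1)[0]:
    if cv2.contourArea(c)>200:
        Q=np.array([onz(m,p[0],.018)[:2] for p in c],np.float32);print(cv2.boundingRect(c),cv2.minEnclosingCircle(Q),cv2.contourArea(c))
```

```text
[[ 0.45275872 -0.15200833  0.07203874]
 [ 0.45344836 -0.15262962  0.07301978]
 [ 0.45384075 -0.15308496  0.07352307]
 [ 0.45394725 -0.15335732  0.07370102]
 [ 0.4539104  -0.15352075  0.07365854]]
(284, 297, 80, 41) ((0.5641012191772461, -0.19819805026054382), 0.041518647223711014) 2390.5
(287, 169, 67, 65) ((0.45247840881347656, -0.15392418205738068), 0.031204702332615852) 3291.5
```

View pics/w3.png

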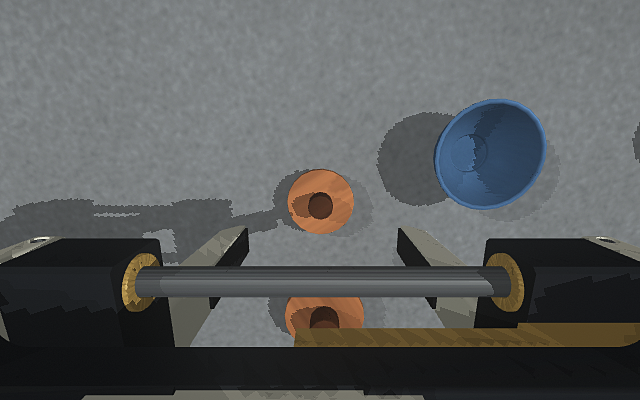

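Wrist view: the lid is centred at (320,201), directly under the open fingers. I go down and close on the knob.

Emit:
arm_command([
  [[-0.15,0,-1.5,0,0,0],[0,0,-1.5,0,0,0],[0,0,-1.2,0,0,0],[0,0,-1.0,0,0,0],[0,0,0,0,0,0],[0,0,0,0,0,0],[0,0,0,0,0,0],[0,0,0,0,0,0]],
])

```text
t: 3.95
tool_pos: [0.4521, -0.1536, 0.021]
orientation: [0.633, 3.076, -0.001]
force: [1.2, -0.4, 0.2]
opening: 0.093
gripper_force: 0.0
```

Emit:
arm_command([
  [[0,0,0,0,0,0],[0,0,0,0,0,0],[0,0,0,0,0,0],[0,0,0,0,0,0],[0,0,0,0,0,0],[0,0,0,0,0,0],[0,0,0,0,0,0],[0,0,0,0,0,0],[0,0,0,0,0,0],[0,0,0,0,0,0],[0,0,0,0,0,0],[0,0,0,0,0,0]],
], gripper=-1, squeeze=12)

```text
t: 4.95
tool_pos: [0.4513, -0.1532, 0.02]
orientation: [-0.633, -3.077, 0.0]
force: [0.3, -0.6, -0.4]
opening: 0.0177
gripper_force: 0.0
```

Run:
```python
from h import *
im,m=snap('wrist','w4');s=monitor.read_state();print(s['opening'],s['gripper_force'],s['tool_pos'])
a,_=snap('scene','s4')
im2=cv2.resize(a[160:240,200:320],(600,400),interpolation=cv2.INTER_CUBIC)
cv2.imwrite('pics/c4.png',cv2.resize(np.vstack([cv2.resize(im,(600,375)),im2]),(600,600)))
```

```text
0.013602546086707936 0.0 [ 0.45133704 -0.15319101  0.02003434]
```

View pics/c4.png

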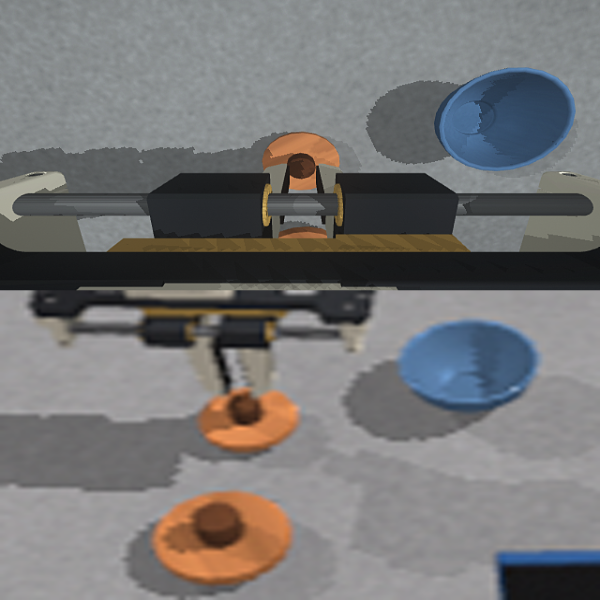

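The picture shows the knob next to the fingertips, wrist crop (300,165), with the fingers still closing. So it is not in the grip. I check where the lid and the TCP really are.

Run:
```python
from h import *
s=monitor.read_state();print(s['opening'],s['gripper_force'],s['tool_pos'],s['force'])
m=eyes.camera_model('wrist');ms=eyes.camera_model('scene')
for n,mm,f in (('w',m,'w4'),('s',ms,'s4')):
    im=cv2.imread('pics/%s.png'%f);h=cv2.cvtColor(im,cv2.COLOR_BGR2HSV)
    print(n,'tcp',proj(mm,s['tool_pos']))
    mask=cv2.inRange(h,(3,90,60),(18,255,255));
    if n=='s': mask[:,:230]=0;mask[:,265:]=0;mask[210:]=0;mask[:180]=0
    for c in cv2.findContours(mask,0,1)[0]:
        if cv2.contourArea(c)>60:
            P=np.array([onz(mm,p[0],.018)[:2] for p in c],np.float32);print(n,cv2.boundingRect(c),cv2.minEnclosingCircle(P),cv2.contourArea(c))
im=cv2.imread('pics/w4.png');cv2.imwrite('pics/c5.png',cv2.resize(im[120:270,230:410],(720,600),interpolation=cv2.INTER_CUBIC))
```

```text
0.009556406652065254 0.0 [ 0.45130951 -0.15320611  0.02001143] [-0.80236991  0.68219922  0.33218557]
w tcp [[320.89015105 222.40099081]]
w (297, 312, 52, 17) ((0.5331325531005859, -0.18712720274925232), 0.021171171218156815) 676.0
w (280, 182, 83, 80) ((0.4522073268890381, -0.15360578894615173), 0.03125926852226257) 3840.5
s tcp [[249.3055313  191.19457014]]
s (240, 185, 20, 17) ((0.45628008246421814, -0.15482664108276367), 0.033052459359169006) 225.0
```

View pics/c5.png

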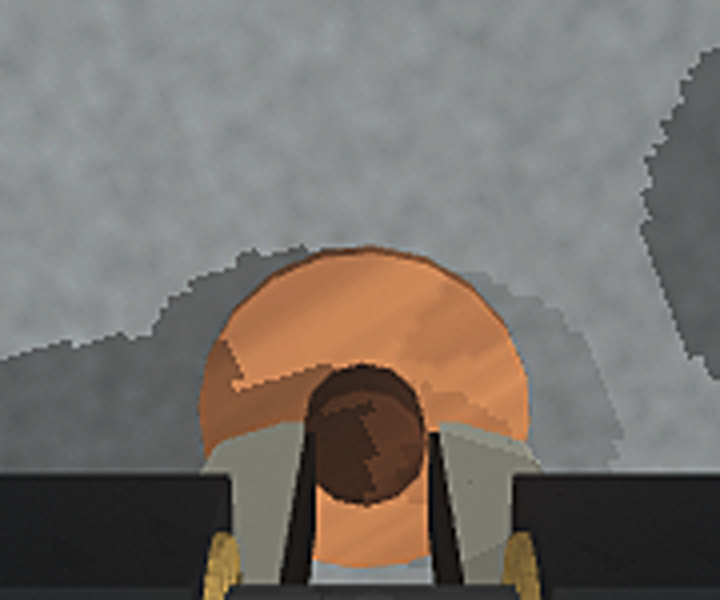

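The fingers do straddle the knob (gap about as wide as the knob, crop x 313–430) and are still closing, so I wait longer.

Emit:
arm_command([
  [[0,0,0,0,0,0],[0,0,0,0,0,0],[0,0,0,0,0,0],[0,0,0,0,0,0],[0,0,0,0,0,0],[0,0,0,0,0,0]],
])

```text
t: 5.55
tool_pos: [0.4513, -0.1532, 0.02]
orientation: [-0.633, -3.077, -0.0]
force: [0.3, 0.5, -1.0]
opening: 0.0008
gripper_force: 0.0
```

Run:
```python
from h import *
s=monitor.read_state();print(s['opening'],s['gripper_force'],s['tool_pos'],s['force'])
im,m=snap('wrist','w5');h=cv2.cvtColor(im,cv2.COLOR_BGR2HSV)
# horizontal profile on the knob row and dark-finger gap
for v in (215,225,232,240): print(v,[tuple(int(a) for a in im[v,u]) for u in range(292,354,4)])
for c in cv2.findContours(cv2.inRange(h,(3,90,60),(18,255,255)),0,1)[0]:
    if cv2.contourArea(c)>200:
        P=np.array([onz(m,p[0],.018)[:2] for p in c],np.float32);print(cv2.boundingRect(c),cv2.minEnclosingCircle(P))
cv2.imwrite('pics/c6.png',cv2.resize(im[120:270,230:410],(720,600),interpolation=cv2.INTER_CUBIC))
```

```text
0.000769608831610098 0.0 [ 0.45131141 -0.15321358  0.02002868] [ 0.25404781  0.48998712 -1.03610259]
215 [(86, 131, 203), (52, 78, 121), (54, 83, 129), (56, 84, 128), (57, 87, 134), (26, 32, 47), (27, 36, 50), (29, 36, 53), (31, 40, 57), (31, 41, 62), (81, 126, 195), (72, 113, 173), (84, 131, 198), (84, 131, 197), (82, 126, 192), (85, 130, 198)]
225 [(54, 83, 127), (56, 85, 133), (56, 86, 135), (58, 90, 140), (28, 37, 57), (27, 42, 73), (68, 83, 100), (30, 46, 76), (35, 51, 81), (69, 83, 103), (28, 43, 83), (82, 130, 200), (78, 122, 185), (79, 122, 186), (76, 117, 178), (73, 113, 174)]
232 [(56, 87, 135), (53, 83, 133), (110, 121, 121), (110, 121, 122), (109, 120, 122), (108, 119, 121), (109, 121, 123), (11, 12, 15), (21, 22, 24), (108, 119, 121), (109, 120, 122), (109, 120, 121), (109, 121, 123), (110, 121, 123), (72, 119, 194), (75, 118, 181)]
240 [(30, 30, 30), (28, 28, 30), (28, 28, 30), (29, 28, 30), (29, 29, 31), (28, 29, 31), (18, 14, 18), (13, 14, 17), (20, 21, 23), (123, 136, 138), (29, 28, 31), (28, 28, 31), (28, 28, 32), (29, 30, 32), (30, 30, 32), (29, 28, 30)]
(280, 182, 83, 57) ((0.4517327845096588, -0.1537700593471527), 0.03108326718211174)
```

View pics/c6.png

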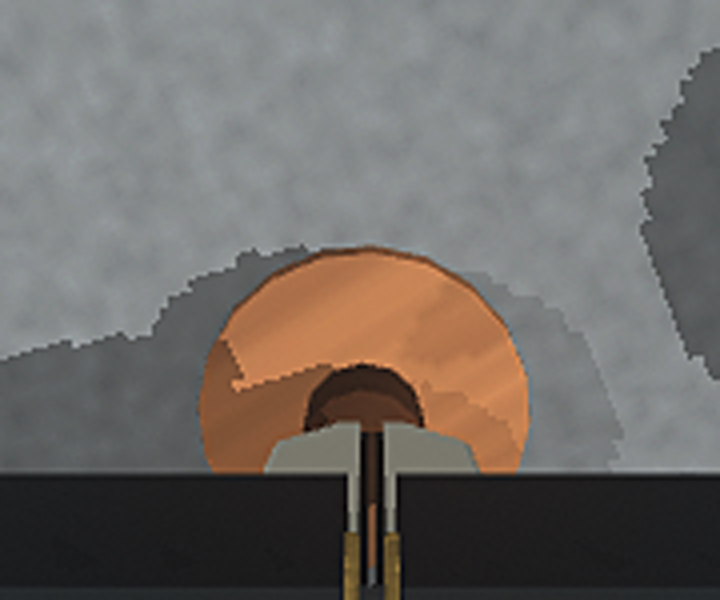

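Run:
```python
from h import *
from scipy.spatial.transform import Rotation as R
s=monitor.read_state();m=eyes.camera_model('wrist');ms=eyes.camera_model('scene')
Q=R.from_rotvec(s['orientation']).as_matrix();print(Q.round(3))
a,_=snap('scene','s5')
for b in (0,.01,.02,.03,.04):
  for x in (-.0075,.0075,-.01):
    P=s['tool_pos']+Q@np.array([x,0,-b]);print(b,x,(proj(m,P)[0]-[230,120])*4,proj(ms,P)[0], (proj(ms,P)[0]-[225,165])*10)
cv2.imwrite('pics/c7.png',cv2.resize(a[165:215,225:285],(600,500),interpolation=cv2.INTER_CUBIC))
```

```text
[[-0.919  0.395  0.   ]
 [ 0.395  0.919 -0.   ]
 [-0.     0.    -1.   ]]
0 -0.0075 [363.66400867 448.33969602] [248.93876867 193.07856834] [239.3876867  280.78568336]
0 0.0075 [363.51133835 370.54117643] [249.66792341 189.33350785] [246.67923406 243.33507853]
0 -0.01 [363.68894822 461.04851957] [248.81612849 193.70846878] [238.1612849  287.08468782]
0.01 -0.0075 [363.33016011 467.9923844 ] [248.44343385 191.08183812] [234.43433848 260.81838115]
0.01 0.0075 [363.16386522 386.71087257] [249.18153255 187.32645212] [241.81532546 223.26452116]
0.01 -0.01 [363.35729869 481.25716278] [248.31928144 191.71351545] [233.19281439 267.13515452]
0.02 -0.0075 [362.96228441 489.64815095] [247.94112214 189.05698356] [229.41122138 240.56983556]
0.02 0.0075 [362.78029706 404.56025406] [248.68834488 185.29134986] [236.88344879 202.91349861]
0.02 -0.01 [362.99195183 503.51910962] [247.8154269  189.69042548] [228.15426903 246.90425483]
0.03 -0.0075 [362.55489994 513.62968266] [247.43168509 187.00340624] [224.31685087 220.03406239]
0.03 0.0075 [362.35470151 424.3653845 ] [248.18821694 183.22760907] [231.88216936 182.27609071]
0.03 -0.01 [362.58749704 528.16404866] [247.30441558 187.63859939] [223.04415579 226.38599392]
0.04 -0.0075 [362.10128086 540.33291091] [246.91497    184.92049065] [219.14970003 199.20490646]
0.04 0.0075 [361.87977083 446.46633018] [247.68100118 181.13462095] [226.8100118  161.34620949]
0.04 -0.01 [362.13729987 555.59624169] [246.78609389 185.55742054] [217.86093893 205.57420545]
```

View pics/c7.png

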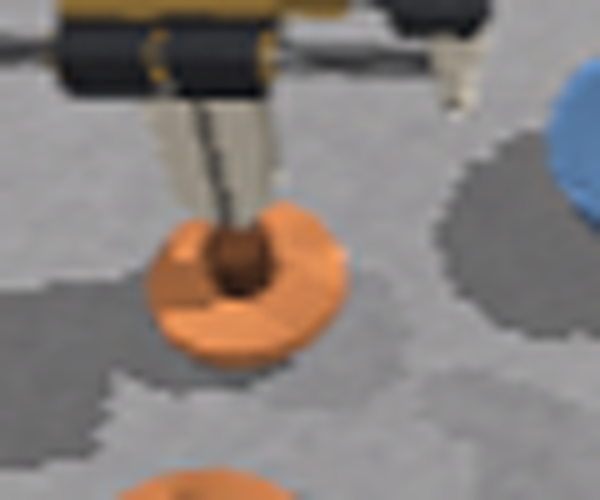

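Crop: the fingertips' lower edge is at crop y ≈ 225, where the reported TCP would be at ≈ 280. Both views put the real tips about 28 mm above the reported TCP, over the knob top (36 mm). I open partly and feel down in small steps onto the disc.

Emit:
arm_command([
  [[0.1,-0.05,0,0,0,0],[0,0,0,0,0,0],[0,0,0,0,0,0],[0,0,0,0,0,0],[0,0,0,0,0,0],[0,0,0,0,0,0],[0,0,0,0,0,0],[0,0,0,0,0,0],[0,0,0,0,0,0],[0,0,0,0,0,0]],
], gripper=-0.1)

```text
t: 6.48
tool_pos: [0.4523, -0.1537, 0.02]
orientation: [-0.633, -3.077, -0.0]
force: [-0.5, -0.2, 0.2]
opening: 0.0415
gripper_force: 0.0
```

Emit:
arm_command([
  [[0,0,-0.5,0,0,0],[0,0,-0.5,0,0,0],[0,0,-0.5,0,0,0],[0,0,-0.3,0,0,0],[0,0,0,0,0,0],[0,0,0,0,0,0],[0,0,0,0,0,0]],
])

```text
t: 7.07
tool_pos: [0.4524, -0.1538, 0.0021]
orientation: [0.633, 3.077, -0.0]
force: [0.0, 0.6, 0.3]
opening: 0.042
gripper_force: 0.0
```

Emit:
arm_command([
  [[0,0,-0.2,0,0,0],[0,0,-0.1,0,0,0],[0,0,0,0,0,0],[0,0,0,0,0,0]],
])

```text
t: 7.4
tool_pos: [0.4523, -0.1537, -0.001]
orientation: [0.633, 3.077, -0.0]
force: [-0.2, 0.4, -0.1]
opening: 0.0417
gripper_force: 0.0
```

Emit:
arm_command([
  [[0,0,-0.2,0,0,0],[0,0,-0.1,0,0,0],[0,0,0,0,0,0],[0,0,0,0,0,0]],
])

```text
t: 7.73
tool_pos: [0.4522, -0.1537, -0.0041]
orientation: [-0.633, -3.077, -0.0]
force: [-0.1, -0.1, -0.3]
opening: 0.0422
gripper_force: 0.0
```

Emit:
arm_command([
  [[0,0,-0.2,0,0,0],[0,0,0,0,0,0],[0,0,0,0,0,0],[0,0,0,0,0,0]],
])

```text
t: 8.07
tool_pos: [0.4523, -0.1537, -0.006]
orientation: [-0.633, -3.077, -0.0]
force: [0.4, -1.2, -0.5]
opening: 0.0416
gripper_force: 0.0
```

Emit:
arm_command([
  [[0,0,-0.2,0,0,0],[0,0,0,0,0,0],[0,0,0,0,0,0],[0,0,0,0,0,0]],
])

```text
t: 8.4
tool_pos: [0.4523, -0.1537, -0.008]
orientation: [-0.633, -3.077, -0.0]
force: [-0.0, -0.9, 0.1]
opening: 0.042
gripper_force: 0.0
```

Emit:
arm_command([
  [[0,0,0,0,0,0],[0,0,0,0,0,0],[0,0,0,0,0,0],[0,0,0,0,0,0],[0,0,0,0,0,0],[0,0,0,0,0,0],[0,0,0,0,0,0]],
], gripper=-1, squeeze=12)

```text
t: 8.98
tool_pos: [0.4524, -0.1537, -0.0079]
orientation: [0.633, 3.077, -0.0]
force: [-0.4, -0.2, 0.7]
opening: 0.0214
gripper_force: 12.0
```

Gripped at 21.4 mm and 12 N. Lift, then move to a spot where the wrist camera sees the jar past the held lid.

Emit:
arm_command([
  [[0,0,1,0,0,0],[0,0,2,0,0,0],[0,0,3,0,0,0],[0,0,3,0,0,0],[0,0,3,0,0,0],[0,0,3,0,0,0],[0,0,3,0,0,0],[0,0,3,0,0,0],[0,0,2,0,0,0],[0,0,1,0,0,0],[0,0,0,0,0,0]],
])

```text
t: 9.9
tool_pos: [0.4536, -0.1543, 0.2353]
orientation: [0.632, 3.072, -0.002]
force: [0.4, 0.6, 0.1]
opening: 0.0214
gripper_force: 12.0
```

Emit:
arm_command([
  [[0.8,1.8,0,0,0,0],[1.5,3.55,0,0,0,0],[1.5,3.55,0,0,0,0],[1.5,3.55,0,0,0,0],[1.5,3.55,0,0,0,0],[1.5,3.55,0,0,0,0],[1.5,3.55,0,0,0,0],[1.5,3.55,0,0,0,0],[1.5,3.55,0,0,0,0],[1.5,3.55,0,0,0,0],[1.5,3.55,0,0,0,0],[0.7,1.8,0,0,0,0]],
])

```text
t: 10.9
tool_pos: [0.6166, 0.2411, 0.2286]
orientation: [-0.629, -3.074, 0.001]
force: [0.6, -0.0, -1.5]
opening: 0.0215
gripper_force: 12.0
```

Emit:
arm_command([
  [[0,0,0,0,0,0],[0,0,0,0,0,0],[0,0,0,0,0,0],[0,0,0,0,0,0],[0,0,0,0,0,0],[0,0,0,0,0,0]],
])

```text
t: 11.4
tool_pos: [0.6173, 0.2362, 0.2323]
orientation: [0.635, 3.076, 0.0]
force: [-0.6, -0.2, -0.8]
opening: 0.0213
gripper_force: 12.0
```

```bash
cat > m4.py <<'E'
from h import *
s=monitor.read_state();print(s['opening'],s['gripper_force'],s['tool_pos'])
im,m=snap('wrist','w6');h=cv2.cvtColor(im,cv2.COLOR_BGR2HSV)
print('pred',proj(m,[.542,.246,.09]))
for nm,lo,hi,z in (('white',(0,0,185),(40,60,255),.09),('purple',(125,60,30),(160,255,255),.09),('orange',(3,90,60),(18,255,255),.018)):
    for c in cv2.findContours(cv2.inRange(h,lo,hi),0,1)[0]:
        if cv2.contourArea(c)>150:
            c=cv2.convexHull(c);P=np.array([onz(m,p[0],z)[:2] for p in c],np.float32);print(nm,cv2.boundingRect(c),cv2.minEnclosingCircle(P),cv2.fitEllipse(P) if len(P)>5 else '')
E
python3 m4.py
```

```text
0.02128160054531255 11.999989002943039 [0.61734998 0.23619607 0.23230575]
pred [[303.52760465 123.93010295]]
white (281, 96, 52, 54) ((0.5424895286560059, 0.24971020221710205), 0.030627986416220665) ((0.5426002144813538, 0.24964089691638947), (0.060451969504356384, 0.06081487983465195), 122.4933090209961)
purple (360, 54, 65, 60) ((0.5446902513504028, 0.3534562289714813), 0.03748522326350212) ((0.5434134006500244, 0.35470032691955566), (0.06018679961562157, 0.07441457360982895), 4.130832672119141)
orange (490, 297, 75, 50) ((0.9678040146827698, 0.45916107296943665), 0.06309180706739426) ((0.9753682613372803, 0.4569035768508911), (0.09786725789308548, 0.12731602787971497), 171.0082550048828)
orange (304, 252, 38, 14) ((0.7399457097053528, 0.18446935713291168), 0.030749430879950523) ((0.7446005344390869, 0.18248488008975983), (0.0588776171207428, 0.08965019881725311), 63.55803298950195)
orange (29, 228, 54, 38) ((0.5581293106079102, -0.19228783249855042), 0.04201649874448776) ((0.5573093295097351, -0.1908605992794037), (0.06765281409025192, 0.08210660517215729), 141.8755340576172)
orange (275, 187, 95, 52) ((0.6979687809944153, 0.20220644772052765), 0.07304658740758896) ((0.7017872333526611, 0.20067618787288666), (0.1453666388988495, 0.15194547176361084), 62.35805892944336)
```

Emit:
arm_command([
  [[-1.5,0.26,0,0,0,0],[-1.5,0.26,0,0,0,0],[-1.5,0.26,0,0,0,0],[-1.5,0.26,0,0,0,0],[-1.5,0.26,0,0,0,0],[0,0,-3,0,0,0],[0,0,-3,0,0,0],[0,0,-3,0,0,0],[0,0,-2.5,0,0,0],[0,0,-1.5,0,0,0],[0,0,0,0,0,0],[0,0,0,0,0,0]],
])

```text
t: 12.45
tool_pos: [0.5417, 0.2497, 0.1016]
orientation: [-0.634, -3.076, 0.001]
force: [0.1, -0.3, -0.7]
opening: 0.0214
gripper_force: 12.0
```

Emit:
arm_command([
  [[0,0,0,0,0,0],[0,0,0,0,0,0],[0,0,0,0,0,0],[0,0,0,0,0,0]],
])

```text
t: 12.78
tool_pos: [0.5432, 0.2506, 0.1035]
orientation: [0.633, 3.075, 0.002]
force: [-0.4, -1.2, -0.7]
opening: 0.0216
gripper_force: 12.0
```

```bash
cat > m5.py <<'E'
from h import *
import sys
t=sys.argv[1]
s=monitor.read_state();print(s['opening'],s['gripper_force'],s['tool_pos'],s['force'])
im,m=snap('wrist','w'+t);h=cv2.cvtColor(im,cv2.COLOR_BGR2HSV)
for v in range(170,262,8): 
    r=h[v,270:375];o=np.where((r[:,0]>=3)&(r[:,0]<=18)&(r[:,1]>90)&(r[:,2]>60))[0];w=np.where((r[:,1]<60)&(r[:,2]>150))[0]
    print(v,'org',(o.min()+270,o.max()+270) if len(o) else '','white',(w.min()+270,w.max()+270,len(w)) if len(w) else '')
a,ms=snap('scene','s'+t);b,mt=snap('top','t'+t)
for n,I,mm in (('s',a,ms),('t',b,mt)):
    hh=cv2.cvtColor(I,cv2.COLOR_BGR2HSV)
    u,v=proj(mm,[.5425,.2495,.098])[0].astype(int);k=np.zeros(I.shape[:2],np.uint8);k[v-25:v+25,u-25:u+25]=1
    for nm,lo,hi in (('org',(3,90,60),(18,255,255)),('wht',(0,0,120),(40,60,255))):
        for c in cv2.findContours(cv2.inRange(hh,lo,hi)*k,0,1)[0]:
            if cv2.contourArea(c)>25:
                c=cv2.convexHull(c);print(n,nm,cv2.boundingRect(c),'pred jar rim',proj(mm,[.5425,.2495,.09])[0], cv2.minEnclosingCircle(np.array([onz(mm,p[0],.098)[:2] for p in c],np.float32)))
E
python3 m5.py 7
```

```text
0.021563394108318774 11.99992686510086 [0.54321307 0.25059101 0.10351023] [-0.43782091 -1.1606181  -0.7236913 ]
170 org  white (np.int64(270), np.int64(333), 47)
178 org  white (np.int64(296), np.int64(343), 46)
186 org  white (np.int64(291), np.int64(348), 56)
194 org (np.int64(298), np.int64(347)) white (np.int64(287), np.int64(353), 14)
202 org (np.int64(288), np.int64(356)) white (np.int64(283), np.int64(287), 5)
210 org (np.int64(283), np.int64(362)) white (np.int64(281), np.int64(281), 1)
218 org (np.int64(278), np.int64(366)) white 
226 org (np.int64(276), np.int64(369)) white (np.int64(350), np.int64(350), 1)
234 org (np.int64(276), np.int64(369)) white (np.int64(274), np.int64(366), 3)
242 org (np.int64(323), np.int64(338)) white 
250 org (np.int64(333), np.int64(333)) white 
258 org (np.int64(305), np.int64(340)) white 
s org (373, 146, 21, 16) pred jar rim [381.10036507 161.55958138] ((0.5219839811325073, 0.26622503995895386), 0.034449364989995956)
s wht (374, 138, 10, 16) pred jar rim [381.10036507 161.55958138] ((0.4855060577392578, 0.2749718129634857), 0.03479167819023132)
s wht (367, 135, 31, 49) pred jar rim [381.10036507 161.55958138] ((0.5345216989517212, 0.2523873448371887), 0.11016572266817093)
t wht (202, 190, 19, 50) pred jar rim [215.83970427 216.14429526] ((0.5464343428611755, 0.26138031482696533), 0.07218427956104279)
t wht (195, 190, 19, 50) pred jar rim [215.83970427 216.14429526] ((0.5463172793388367, 0.28018003702163696), 0.07221522927284241)
```

Emit:
arm_command([
  [[-0.12,-0.22,0,0,0,0],[0,0,-0.5,0,0,0],[0,0,-0.5,0,0,0],[0,0,-0.5,0,0,0],[0,0,-0.3,0,0,0],[0,0,0,0,0,0],[0,0,0,0,0,0],[0,0,0,0,0,0]],
])

```text
t: 13.6
tool_pos: [0.5412, 0.2481, 0.0841]
orientation: [0.633, 3.077, 0.0]
force: [0.9, 0.1, -0.2]
opening: 0.0216
gripper_force: 12.0
```

Emit:
arm_command([
  [[0,0,-0.3,0,0,0],[0,0,-0.3,0,0,0],[0,0,0,0,0,0],[0,0,0,0,0,0],[0,0,0,0,0,0]],
])

```text
t: 14.02
tool_pos: [0.5411, 0.2481, 0.078]
orientation: [-0.633, -3.077, 0.0]
force: [-0.5, -0.5, -0.1]
opening: 0.0214
gripper_force: 12.0
```

Emit:
arm_command([
  [[0,0,-0.2,0,0,0],[0,0,-0.2,0,0,0],[0,0,0,0,0,0],[0,0,0,0,0,0],[0,0,0,0,0,0]],
])

```text
t: 14.43
tool_pos: [0.5411, 0.2481, 0.074]
orientation: [-0.633, -3.077, 0.0]
force: [0.5, 0.3, -0.2]
opening: 0.0214
gripper_force: 12.0
```

Emit:
arm_command([
  [[0,0,-0.15,0,0,0],[0,0,0,0,0,0],[0,0,0,0,0,0],[0,0,0,0,0,0]],
])

```text
t: 14.77
tool_pos: [0.5411, 0.2481, 0.0725]
orientation: [-0.633, -3.077, 0.0]
force: [0.1, 0.2, -0.3]
opening: 0.0219
gripper_force: 12.0
```

Emit:
arm_command([
  [[0,0,-0.1,0,0,0],[0,0,0,0,0,0],[0,0,0,0,0,0]],
])

```text
t: 15.02
tool_pos: [0.5415, 0.2482, 0.0721]
orientation: [0.633, 3.076, 0.001]
force: [-0.9, -0.4, 2.6]
opening: 0.0218
gripper_force: 12.0
```

Emit:
arm_command([
  [[0,0,-0.1,0,0,0],[0,0,0,0,0,0],[0,0,0,0,0,0]],
])

```text
t: 15.27
tool_pos: [0.5418, 0.2483, 0.0721]
orientation: [0.633, 3.076, 0.001]
force: [-2.9, -0.7, 9.9]
opening: 0.0216
gripper_force: 12.0
```

Contact comes at exactly the expected height (0.072), so the lid is seated. Release and back up.

Emit:
arm_command([
  [[0,0,0.1,0,0,0],[0,0,0,0,0,0],[0,0,0,0,0,0],[0,0,0,0,0,0],[0,0,0,0,0,0],[0,0,0,0,0,0]],
], gripper=-0.1)

```text
t: 15.77
tool_pos: [0.541, 0.248, 0.0712]
orientation: [-0.633, -3.077, 0.0]
force: [-0.2, 0.3, -0.4]
opening: 0.0417
gripper_force: 0.0
```

Emit:
arm_command([
  [[0,0,0.5,0,0,0],[0,0,1,0,0,0],[0,0,2,0,0,0],[0,0,2,0,0,0],[0,0,3,0,0,0],[0,0,3,0,0,0],[-2,0.5,1,0,0,0],[-2,0.5,0,0,0,0],[-2,0,0,0,0,0],[0,0,0,0,0,0],[0,0,0,0,0,0],[0,0,0,0,0,0]],
], gripper=1)

```text
t: 16.77
tool_pos: [0.4818, 0.2581, 0.1974]
orientation: [0.633, 3.076, 0.001]
force: [-0.1, -0.1, -0.0]
opening: 0.0932
gripper_force: 0.0
```

```bash
cat > m6.py <<'E'
from h import *
for i in range(2): s=monitor.read_state();im,m=snap('wrist','w8')
print(s['opening'],s['tool_pos'])
h=cv2.cvtColor(im,cv2.COLOR_BGR2HSV)
for c in cv2.findContours(cv2.inRange(h,(3,90,60),(18,255,255)),0,1)[0]:
    if cv2.contourArea(c)>300: P=np.array([onz(m,p[0],.098)[:2] for p in cv2.convexHull(c)],np.float32);print('lid',cv2.boundingRect(c),cv2.minEnclosingCircle(P),cv2.fitEllipse(P))
a,ms=snap('scene','s8');b,mt=snap('top','t8')
hh=cv2.cvtColor(a,cv2.COLOR_BGR2HSV)
k=np.zeros(a.shape[:2],np.uint8);k[140:200,355:400]=1
for nm,lo,hi in (('org',(3,90,60),(18,255,255)),('wht',(0,0,150),(40,60,255)),('dark',(0,0,0),(180,255,75))):
    for c in cv2.findContours(cv2.inRange(hh,lo,hi)*k,0,1)[0]:
        if cv2.contourArea(c)>20:
            M=cv2.moments(c);p=(M['m10']/M['m00'],M['m01']/M['m00']);print(nm,cv2.boundingRect(c),p,cv2.contourArea(c),onz(ms,p,.045),cv2.boxPoints(cv2.minAreaRect(c)).round(1).tolist())
E
python3 m6.py
```

```text
0.09322978433140404 [0.48187499 0.25801323 0.19705073]
lid (308, 217, 55, 49) ((0.5413867235183716, 0.2498307228088379), 0.031577009707689285) ((0.5414639115333557, 0.24942806363105774), (0.06092790886759758, 0.06330560892820358), 77.96080017089844)
org (371, 153, 21, 16) (380.8755364806867, 160.78612303290413) 233.0 [0.50359053 0.27502513 0.045     ] [[371.0, 153.0], [391.0, 153.0], [391.0, 168.0], [371.0, 168.0]]
wht (368, 162, 24, 26) (378.1435452793834, 176.58526011560693) 346.0 [0.56088808 0.23657872 0.045     ] [[366.79998779296875, 186.1999969482422], [369.20001220703125, 161.89999389648438], [391.20001220703125, 164.0], [388.8999938964844, 188.3000030517578]]
dark (372, 175, 13, 9) (377.4882154882154, 178.3265993265993) 49.5 [0.56656943 0.23147473 0.045     ] [[371.20001220703125, 180.8000030517578], [372.5, 174.5], [384.0, 176.8000030517578], [382.79998779296875, 183.1999969482422]]
```

Lid seated: centre (0.5414, 0.2494), within 1–2 mm of the jar. The label's yaw is still loose, so I move to where the wrist camera sees the label.

Emit:
arm_command([
  [[2.2,-0.3,0,0,0,0],[3.2,-0.5,0,0,0,0],[3.2,-0.5,0,0,0,0],[3.2,-0.5,0,0,0,0],[3.2,-0.5,0,0,0,0],[3.2,-0.5,0,0,0,0],[2.2,-0.3,-1,0,0,0],[1.6,0,-1,0,0,0],[0,0,-1,0,0,0],[0,0,0,0,0,0],[0,0,0,0,0,0],[0,0,0,0,0,0]],
])

```text
t: 17.97
tool_pos: [0.7005, 0.2274, 0.1671]
orientation: [-0.632, -3.077, -0.0]
force: [0.2, 0.1, 0.4]
opening: 0.0929
gripper_force: 0.0
```

```bash
cat > m7.py <<'E'
from h import *
for i in range(3): s=monitor.read_state();im,m=snap('wrist','w9')
print(s['tool_pos'])
J=np.array([.5420,.2495])
print('pred label',[(y,proj(m,[J[0]+.0325*np.cos(np.radians(y)),J[1]+.0325*np.sin(np.radians(y)),.045])[0].round(1).tolist()) for y in (-20,-30,-40)],'axis base/top',proj(m,[[*J,0],[*J,.098]]))
h=cv2.cvtColor(im,cv2.COLOR_BGR2HSV);g=h[:,:,2]
u,v=proj(m,[J[0]+.03,J[1]-.015,.045])[0].astype(int);k=np.zeros_like(g);k[max(v-35,0):v+35,max(0,u-45):u+45]=1
for th in (60,80,100):
  for c in cv2.findContours(((g<th)*k).astype(np.uint8),0,1)[0]:
    if cv2.contourArea(c)>100:
        M=cv2.moments(c);p=(M['m10']/M['m00'],M['m01']/M['m00']);L=onz(m,p,.045);d=L[:2]-J
        print(th,cv2.boundingRect(c),p,cv2.contourArea(c),L,np.linalg.norm(d),np.degrees(np.arctan2(d[1],d[0])),cv2.boxPoints(cv2.minAreaRect(c)).round(1).tolist())
E
python3 m7.py
```

```text
[0.70102206 0.22760164 0.16818763]
pred label [(-20, [282.5, 74.9]), (-30, [277.1, 74.7]), (-40, [271.8, 73.6])] axis base/top [[285.23580926  52.52188645]
 [270.49080996  21.56651552]]
60 (253, 63, 43, 19) (271.3357199681782, 72.04852824184566) 209.5 [0.56536724 0.22877106 0.045     ] 0.031236468608287354 -41.57604838329145 [[251.0, 71.19999694824219], [253.5, 62.0], [296.70001220703125, 74.0], [294.1000061035156, 83.19999694824219]]
80 (253, 63, 43, 19) (274.2695810564663, 72.12204007285975) 274.5 [0.56664744 0.23157158 0.045     ] 0.03047826225803262 -36.03195723150189 [[251.0, 72.0], [253.1999969482422, 62.20000076293945], [297.0, 71.80000305175781], [294.8999938964844, 81.5999984741211]]
80 (311, 40, 12, 15) (316.68936678614097, 46.58661887694146) 139.5 [0.5618919  0.28224059 0.045     ] 0.03830971274030785 58.71877297626896 [[311.0, 40.0], [322.0, 40.0], [322.0, 54.0], [311.0, 54.0]]
100 (311, 40, 12, 15) (316.65146198830405, 46.56023391812865) 142.5 [0.56185388 0.28221457 0.045     ] 0.03826773568266212 58.74719474493736 [[311.0, 40.0], [322.0, 40.0], [322.0, 54.0], [311.0, 54.0]]
100 (233, 40, 72, 56) (255.0642166714518, 72.89434395635946) 1741.5 [0.55936348 0.21270009 0.045     ] 0.04069058542341316 -64.74042753444083 [[233.0, 40.0], [304.0, 40.0], [304.0, 95.0], [233.0, 95.0]]
```

Run:
```python
from h import *
im=cv2.imread('pics/w9.png');m=eyes.camera_model('wrist');g=im.max(2)
for z,a,b in ((.062,(253.2,62.2),(297,71.8)),(.028,(251,72),(294.9,81.6))):
    A,B=onz(m,a,z),onz(m,b,z);d=(B-A)[:2];print(z,A,B,np.linalg.norm(d),np.degrees(np.arctan2(d[1],d[0]))-90)
for r in range(56,92,2): print(r,' '.join('%3d'%x for x in g[r,244:306:2]))
```

```text
0.062 [0.55430718 0.21758207 0.062     ] [0.57935502 0.25367594 0.062     ] 0.04393360227743504 -34.75924255608084
0.028 [0.55257111 0.20675629 0.028     ] [0.58073787 0.24724313 0.028     ] 0.049320895791714364 -34.82639679293083
56  78  79  81  87  67 149 184 180 178 178 179 173 169 169 173 172 169 165 163 160 162 162 168 171  72 132 132 140 146 150 156
58  79  79  81  82  83 129  55 190 183 179 173 169 170 173 170 167 167 162 162 164 170 150  64  74 119 135 137 141 145 150 156
60  80  80  81  83  82  79 123  83  83 145 179 182 180 171 169 168 170 170 174 127  61  66 167 129 128 132 136 141 145 149 155
62  77  81  87  84  84  83  81 123 115  97  71  56  52 111  81  59  56  56  58  63 106 122 115 121 128 130 135 140 144 150 153
64  79  83  87  88  87  48  51  47  55 113 109 110 112  95  85  99 114 161 116 115 114 115 117 121 125 129 134 138 143 148 153
66  79  83  86  86  87  48  50  50  50  43 116 110 107 106 107 107 105 105 107 110 111 113 116 120 125 128 132 137 141 147 153
68  81  80  83  83  82  37  37  47  51  54  49  43  96 110 107 107 107 106 105 108 110 114 117 119 123 128 
[... 716 characters left out ...]
8  88  82  78  88  90 100  98  98 108  23  31 126 116 112 114 109
82  82  82  77  80  78  84  85  83  83  83  80  80  84  89  87  82  81  80  77 139 119 112 112 116 120 119 119 117 113 111 109
84  80  80  81  81  78  83  81  80  84  83  80  82  86  85  85  80 140 132 130 123 131 108 111 117 120 113 116 113 111 113 110
86  81  80  79  83  81  83  82  80  80  82  80  78  84  82  77  72 127 124 124 124 125 125 126 115 120 118 112 110 110 113 115
88  85  82  80  83  84  80  82  79  78  80  80  79  82  80  79  73 124 118 123 128 124 123 124 126 114 114 108 109 111 111 111
90  87  81  80  82  82  79  80  79  80  82  80  75  78  79  76  69 121 118 124 131 121 117 122 124 128 108 106 113 113 106 109
```

Label yaw is about −36° (−35 from its edges, −36 from its centre), so I turn the tool −12.7° and come down over the jar.

Emit:
arm_command([
  [[-2.0,0.3,0,0,0,-3.2],[-3.0,0.4,0,0,0,-3.2],[-3.0,0.4,0,0,0,-3.2],[-3.0,0.4,0,0,0,-3.1],[-3.0,0.4,0,0,0,0],[-1.9,0.25,0,0,0,0],[0,0,-1.5,0,0,0],[0,0,-1.5,0,0,0],[0,0,-1,0,0,0],[0,0,0,0,0,0],[0,0,0,0,0,0],[0,0,0,0,0,0]],
])

```text
t: 19.12
tool_pos: [0.5427, 0.2487, 0.1275]
orientation: [0.969, 2.987, 0.001]
force: [0.7, 0.0, 0.6]
opening: 0.0932
gripper_force: 0.0
```

Emit:
arm_command([
  [[0,0,0,0,0,0],[0,0,0,0,0,0],[0,0,0,0,0,0],[0,0,0,0,0,0]],
])

```text
t: 19.45
tool_pos: [0.5425, 0.2486, 0.1269]
orientation: [0.97, 2.988, 0.001]
force: [0.3, 0.6, 0.9]
opening: 0.093
gripper_force: 0.0
```

Run:
```python
from h import *
from scipy.spatial.transform import Rotation as R
s=monitor.read_state();im,m=snap('wrist','w10');Q=R.from_rotvec(s['orientation']).as_matrix()
print(s['tool_pos'],np.degrees(np.arctan2(Q[1,1],Q[0,1])))
h=cv2.cvtColor(im,cv2.COLOR_BGR2HSV)
for c in cv2.findContours(cv2.inRange(h,(3,90,60),(18,255,255)),0,1)[0]:
    if cv2.contourArea(c)>300: P=np.array([onz(m,p[0],.098)[:2] for p in cv2.convexHull(c)],np.float32);print('lid',cv2.boundingRect(c),cv2.minEnclosingCircle(P))
```

```text
[0.54245703 0.24861727 0.12693005] 54.04353192198585
lid (285, 174, 74, 72) ((0.5419889688491821, 0.24955056607723236), 0.031275056302547455)
```

Emit:
arm_command([
  [[0,0,-1.5,0,0,0],[0,0,-2,0,0,0],[0,0,-2,0,0,0],[0,0,-1.5,0,0,0],[0,0,-1,0,0,0],[0,0,0,0,0,0],[0,0,0,0,0,0]],
])

```text
t: 20.08
tool_pos: [0.5419, 0.2485, 0.0464]
orientation: [-0.969, -2.988, 0.001]
force: [0.7, 0.4, -0.1]
opening: 0.0931
gripper_force: 0.0
```

Emit:
arm_command([
  [[0,0,-0.6,0,0,0],[0,0,-0.6,0,0,0],[0,0,-0.5,0,0,0],[0,0,0,0,0,0],[0,0,0,0,0,0]],
])

```text
t: 20.5
tool_pos: [0.5418, 0.2485, 0.0292]
orientation: [-0.969, -2.988, 0.001]
force: [-0.1, 0.7, -0.2]
opening: 0.0927
gripper_force: 0.0
```

Emit:
arm_command([
  [[0,0,-0.4,0,0,0],[0,0,-0.4,0,0,0],[0,0,-0.2,0,0,0],[0,0,0,0,0,0],[0,0,0,0,0,0]],
])

```text
t: 20.92
tool_pos: [0.5419, 0.2485, 0.0193]
orientation: [-0.969, -2.988, 0.001]
force: [1.0, 0.3, 0.5]
opening: 0.0932
gripper_force: 0.0
```

No contact. Close on the jar.

Emit:
arm_command([
  [[0,0,0,0,0,0],[0,0,0,0,0,0],[0,0,0,0,0,0],[0,0,0,0,0,0],[0,0,0,0,0,0],[0,0,0,0,0,0],[0,0,0,0,0,0],[0,0,0,0,0,0],[0,0,0,0,0,0],[0,0,0,0,0,0]],
], gripper=-1, squeeze=25)

```text
t: 21.75
tool_pos: [0.5422, 0.2485, 0.0197]
orientation: [0.97, 2.988, -0.0]
force: [-0.8, -0.8, 1.6]
opening: 0.063
gripper_force: 25.0
```

Emit:
arm_command([
  [[0,0,0.3,0,0,0],[0,0,0.6,0,0,0],[0,0,1,0,0,0],[0,0,1,0,0,0],[0,0,1,0,0,0],[0,0,1,0,0,0],[0,0,1,0,0,0],[0,0,1,0,0,0],[0,0,0.6,0,0,0],[0,0,0.3,0,0,0],[0,0,0,0,0,0],[0,0,0,0,0,0]],
])

```text
t: 22.75
tool_pos: [0.542, 0.2485, 0.0973]
orientation: [-0.969, -2.988, 0.0]
force: [0.4, -0.9, -3.6]
opening: 0.0628
gripper_force: 25.0
```

Lifted, with about 3.6 N of load and a 63 mm opening. Move to the picture pose gently, turning +17°.

Emit:
arm_command([
  [[0,0,0.5,0,0,0],[0,-0.6,1.0,0,0,0.5],[-0.1,-1.2,1.0,0,0,1],[-0.2,-2,0.5,0,0,2],[-0.2,-2,0.4,0,0,2],[-0.2,-2,0,0,0,2],[-0.2,-2,0,0,0,2],[-0.2,-2,0,0,0,2],[-0.2,-2,0,0,0,2],[-0.2,-2,0,0,0,2],[-0.1,-2,0,0,0,1],[0,-2,0,0,0,0.5]],
])

```text
t: 23.75
tool_pos: [0.5258, 0.0492, 0.1322]
orientation: [0.515, 3.099, -0.0]
force: [0.4, 0.5, -4.2]
opening: 0.0625
gripper_force: 25.0
```

Emit:
arm_command([
  [[0,-1.3,0,0,0,0],[0,-0.75,0,0,0,0],[0,0,0,0,0,0],[0,0,0,0,0,0],[0,0,0,0,0,0],[0,0,0,0,0,0]],
])

```text
t: 24.25
tool_pos: [0.5261, 0.031, 0.1315]
orientation: [-0.516, -3.099, -0.0]
force: [-0.8, -0.0, -3.7]
opening: 0.063
gripper_force: 25.0
```

```bash
cat > m8.py <<'E'
from h import *
from scipy.spatial.transform import Rotation as R
s=monitor.read_state();Q=R.from_rotvec(s['orientation']).as_matrix();print(s['tool_pos'],np.degrees(np.arctan2(Q[1,1],Q[0,1])),np.degrees(np.arccos(-Q[2,2])),s['gripper_force'],s['opening'])
im,m=snap('wrist','w11');a,ms=snap('scene','s11');b,mt=snap('top','t11')
J=np.array([s['tool_pos'][0],s['tool_pos'][1],s['tool_pos'][2]-.0197]);print('jar',J)
for yw in (-9,-19,-29):
    y=np.radians(yw);L=J+[.0325*np.cos(y),.0325*np.sin(y),.045];e=.02*np.array([-np.sin(y),np.cos(y),0])
    print(yw,'scene label mid',proj(ms,L)[0].round(1),'corners',proj(ms,[L-e+[0,0,.017],L+e+[0,0,.017],L-e-[0,0,.017],L+e-[0,0,.017]]).round(1).tolist())
print('lid disc c scene',proj(ms,J+[0,0,.098]),'knob top',proj(ms,J+[0,0,.116]),'underside',proj(ms,J))
u,v=proj(ms,J+[.03,-.01,.05])[0].astype(int)
h=cv2.cvtColor(a,cv2.COLOR_BGR2HSV);k=np.zeros(a.shape[:2],np.uint8);k[v-35:v+35,u-30:u+30]=1
for nm,lo,hi in (('org',(3,90,60),(18,255,255)),('wht',(0,0,130),(40,60,255)),('dark',(0,0,0),(180,255,75))):
    for c in cv2.findContours(cv2.inRange(h,lo,hi)*k,0,1)[0]:
        if cv2.contourArea(c)>20:
            M=cv2.moments(c);print(nm,cv2.boundingRect(c),(round(M['m10']/M['m00'],1),round(M['m01']/M['m00'],1)),cv2.contourArea(c),cv2.boxPoints(cv2.minAreaRect(c)).round(1).tolist())
# phone in the scene view now, and in the wrist view
h=cv2.cvtColor(im,cv2.COLOR_BGR2HSV)
for c in cv2.findContours(cv2.inRange(h,(100,80,30),(125,255,255)),0,1)[0]:
    if cv2.contourArea(c)>100: print('wrist blue',cv2.boundingRect(c))
E
python3 m8.py
```

```text
[0.52611207 0.03102074 0.13149431] 71.10461725293483 0.0208923403963164 24.999417029321194 0.06296072264133255
jar [0.52611207 0.03102074 0.11179431]
-9 scene label mid [314.3 170.4] corners [[307.1, 167.3], [321.4, 165.0], [307.4, 175.5], [321.3, 173.3]]
-19 scene label mid [312.3 170.5] corners [[304.9, 166.6], [319.5, 166.2], [305.3, 174.8], [319.5, 174.4]]
-29 scene label mid [310.2 170.5] corners [[302.9, 165.6], [317.4, 167.1], [303.3, 173.8], [317.4, 175.2]]
lid disc c scene [[311.6666346  148.49130145]] knob top [[311.54823456 143.66578707]] underside [[312.25575607 172.50154695]]
org (300, 143, 24, 16) (311.8, 150.5) 266.5 [[299.70001220703125, 144.3000030517578], [322.70001220703125, 142.8000030517578], [323.70001220703125, 157.5], [300.70001220703125, 159.0]]
wht (292, 147, 41, 39) (312.4, 165.1) 570.0 [[291.3999938964844, 148.0], [331.8999938964844, 146.8000030517578], [333.1000061035156, 184.1999969482422], [292.6000061035156, 185.5]]
dark (307, 166, 13, 8) (313.1, 169.5) 61.5 [[307.0, 173.0], [307.0, 166.0], [319.0, 166.0], [319.0, 173.0]]
dark (303, 143, 14, 9) (311.8, 146.5) 41.0 [[303.0, 143.0], [316.0, 143.0], [316.0, 151.0], [303.0, 151.0]]
dark (288, 138, 12, 10) (293.4, 142.9) 73.5 [[287.6000061035156, 139.1999969482422], [298.29998779296875, 138.0], [299.29998779296875, 146.5], [288.5, 147.6999969482422]]
dark (282, 134, 60, 13) (320.5, 138.3) 157.5 [[282.0, 134.0], [341.0, 134.0], [341.0, 146.0], [282.0, 146.0]]
wrist blue (219, 107, 89, 90)
```

The held jar matches its predicted pose in the scene view: label found at (313.1,169.5) against (312.3,170.5) expected and level, with the lid centred on it. Hand in.

```bash
python3 -c "
from plant import ticket
print(ticket.close_job())"
```

```text
the job is handed in; nothing more can be done
None
```

The job is handed in: the lid is on the jar, and the arm is holding the closed jar up in front of the lens, label towards it; the hand-in returned no verdict. My measurements put the label about 20 cm from the lens, level and square within a few degrees, after 24 of the 64 s.

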